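Click the depth-stop turret round to its tallest post

ROBOT

A 6-joint arm with a two-finger parallel gripper is mounted at the origin on the work surface. World frame = base frame: x ahead of the robot, y to its left, z up, the work surface at z = 0. Lengths are in m, angles in rad, forces in N, time in s.
With the tool pointing down it reaches from about 0.35 to 0.975 m from the base axis. Payload 4.9 kg.
Tool frame: the origin (TCP) lies midway between the tips of the shut fingers; the grasp point (between the pads) lies 19 mm behind it; z points along the fingers, y is the line along which they close (so a half turn about z gives the same grasp; the last joint's range is limited). The gripper opens to 85 mm and grips with 20 to 120 N. Pads are 22 mm wide; open, the fingers measure 114 mm over their backs; the gripper's body (76 mm by 85 mm) begins 54 mm behind the grasp point. The pads swing forward as they close: fully open they stand 13 mm farther back than shut.
Start: joints at [1.118, 0.053, 1.613, -0, 1.476, -0.119], TCP at [0.205, 0.59, 0.231] pointing down, gripper open.
Joint ranges: [-3.01, 3.01], [-1.01, 2.22], [0.06, 2.58], [-1.02, 4.17], [0.09, 2.62], [-3.14, 3.14]. Speed limits (rad/s): [2.57, 2.57, 3.14, 3.14, 3.14, 3.14].

INTERFACE

Orientations are given as a unit quaternion [w, x, y, z].
In Python, from plant import * gives the robot as it stands.
- The arm moves only by the tool jog_arm, never from a script. Its argument "targets" is a list of rows, each a list of 3 entries, a list of its own where there are three numbers: the shift along the tool's x, y, z in units of 25 mm (1.0 is 25 mm), then the turn, a rotation vector about the tool's x, y, z in units of 8 degrees (1.0 is 8 degrees), then the opening in per cent of the stroke, from 0 (shut) to 100 (fully open). A call has 1 to 8 rows; each row is the pose to reach, as a shift and turn from the pose commanded when the call began, along the tool's axes at that moment; what a row does not reach only later rows make up. A row lasts 1/8 s, in which the tool goes at most 62.5 mm and 10.7 degrees, less where a joint would pass 70% of its speed; a pose out of reach is approached as far as the arm can. A call with a gripper value outside its range is refused whole. The fingers move at their own pace and stop on an object; the grip force is fixed at half the most. Time passes only in rows, so rows that repeat a pose let the fingers close. It gives the time, the measured TCP pose, the force, the opening and the grip force at its end, in the units of the state.
- state(): the state, without advancing time (a new reading comes with each control period).
- grab_frame(name): name is "scene" or "top"; returns (picture, depth): 480x640x3 uint8, red, green, blue; 480x640 float32, m along the optical axis (not along the pixel's ray), 0 where there is no reading.
- camera_params(name): a dict with "fovy" (degrees; the focal length in pixels is half the picture's height over the tangent of half this angle, whatever the lens; pixels are square), "cx", "cy" (the principal point, pixels), "rvec" (rotation vector, rad) and "tvec" (3), from world to camera coordinates, as OpenCV has them. Camera axes: x right, y down, z forward; pixel columns grow to the right and rows downward; lengths in m; the calibration is good to about 2 mm. A picture is of the moment at which its call begins. camera_params takes no time and is no camera call.
- job_done(): hands the job in; it is judged then, once.
The state is a dict: "time": time; "joint_pos": joint angles; "joint_vel": joint speeds; "joint_efforts": joint torques, N m; "tool_pos": TCP position; "tool_rot": TCP orientation; "contact_force": force on the tool from outside, world axes, zero at the start; "ft_torque": the same for the moment, N m; "gripper_width": opening from 0.0 (shut) to 1.0 (fully open); "grasp_force": force on a finger pad.
Only numpy, scipy, OpenCV 4.12 (cv2) and the standard library are available. Lean on these libraries where they do the work, as an engineer would, in place of code of your own. Each camera call takes 0.05 s, during which the arm holds its last target. There are 200 camera calls.

TASK

On the depth-stop turret fixed to the bench, use a fingertip to flick the lobed edge of the wheel round anticlockwise as seen from above, click by click, until the tallest of its six posts has clicked in at the fixed pointer, and do not let it go past. Push gently, keep off the posts, and leave the other things on the bench where they are.

Things in the scene. Friction and masses are not known exactly. Their poses are not given: they have to be found in the camera images.
- turret_base: Fixed grey base plate, 165 x 110 x 8 mm. Origin at bench height exactly below the wheel's upright axis; z up, x from the axis to the pointer; the plate spans x = -67.5 to +97.5 mm. Under the wheel a round collar, 36 mm radius, 8 to 22 mm high. The pointer is a dark steel pillar 16 x 20 mm, 48 mm high, at x = 67 to 83 mm, with a nose towards the axis at 40 to 48 mm height.
- turret (a joint): Wheel angle, rad, growing anticlockwise seen from above; 0 when the tallest post points at the pointer. A hidden spring ball clicks every pi/3 rad (at 0, -pi/3, ...): about 2 to 3 N on a lobe starts it, past half a click it pulls itself into the next, and it does not coast when let go. Starts 2 to 4 clicks short of 0 (negative); end stops at -4.9 and +1.35 rad.
- posts: Six upright steel posts on the wheel, turning with it, 10 mm in diameter, 23 mm from the axis, one every 60 degrees; 30 (tallest), 5, 17, 9, 20 and 13 mm above the wheel's top face, in this order anticlockwise. Origin on the wheel's axis at bench height, z up, x axis through the tallest post. Not to be touched.
- wheel_center (a point): Centre of the aluminium wheel, 31 mm above the bench. The wheel is 14 mm thick (24 to 38 mm above the bench): a disc of 36 mm radius with six radial lobes, 8 mm wide, round-ended, reaching 48 mm from the axis, one in line with each post (at joint value a they lie at angles a + k pi/3 from the base's x axis). The gaps between lobes are about 36 mm wide at their ends.
- tall_post_top (a point): Centre of the top of the tallest post, 23 mm from the axis and 68 mm above the bench.
- pointer_tip (a point): Tip of the pointer's nose, 52 mm from the axis, 48 mm above the bench.
- hammer: Bystander: a loose hammer about 270 mm long lying on the bench to the left. Leave alone.
- tape: Bystander: a loose black tape measure, 80 x 35 x 62 mm, standing to the right. Origin under its centre. Leave alone.
- clamp: Bystander: a loose bar clamp lying on the bench beyond the turret, 300 mm long, 27 mm high. Origin under the middle of its bar. Leave alone.
- tin: Bystander: a loose open steel bowl, 76 mm in diameter, 30 mm high, to the right. Leave alone.
There are look-alikes about, which are no part of the job. Several things have the shape of the turret_base; the one meant has the colours described above.

How it is judged:
At the end, for the whole second after the job is handed in: The wheel rests in the click where the tallest post points at the pointer (joint within 0.12 rad of 0 and still), and the hammer, tape measure, clamp and bowl are within 15 mm of where they began (value of joint turret between -0.12 and 0.12 rad and velocity of joint turret between -0.05 and 0.05 rad/s and distance of each of hammer, tape, clamp, tin from where it was at the start of the episode below 0.015 m); the robot touches nothing.
It fails at once if the wheel goes more than half a click past the pointer (value of joint turret above 0.55 rad).
It fails at once if the posts are touched (more than 1 N) (contact force between any of the fingers, the arm and posts above 1 N).
It fails at once if the turret is pushed with more than 40 N (contact force between the fingers and turret_base above 40 N).
It fails at once if a bystander is moved, lifted or carried by more than 15 mm (distance of any of hammer, tape, clamp, tin from where it was at the start of the episode above 0.015 m).
It also fails if it takes over 67 s, if anything falls off the work surface, if the arm or the gripper's body presses on something with over 40 N, if the wrist force passes 120 N, or if a joint passes its speed limit or range.

## Working session

There is one attempt and no reset: what is moved stays moved. The work goes in short steps, Python scripts to look and compute and a tool call to move; the robot and the scene stay as the last step left them, time stands still between calls to the robot, and variables do not carry over. Pictures are saved under pics/ and viewed, at most 10 in all, crops included, and the job is handed in when it is done.

Besides the shell and the picture viewer there is one more tool, called after "Emit:" as name(argument=value, ...), one argument or row to a line, values as JSON. jog_arm: Moves the arm, as the interface text tells. Its arguments: {"type":"object","properties":{"targets":{"type":"array"}},"required":["targets"]}

```bash
mkdir -p pics
cat > h.py <<'E'
from plant import *
import numpy as np, cv2
def cam(n):
    p=camera_params(n); f=240/np.tan(np.radians(p["fovy"])/2)
    return np.array([[f,0,p["cx"]],[0,f,p["cy"]],[0,0,1]]), cv2.Rodrigues(np.array(p["rvec"],float))[0], np.array(p["tvec"],float), p
def pt(n,u,v,d):
    K,R,t,_=cam(n); return R.T@(np.linalg.inv(K)@[u,v,1]*d-t)
def ray(n,u,v,z):
    K,R,t,_=cam(n); c=-R.T@t; r=R.T@np.linalg.inv(K)@[u,v,1]; return c+r*(z-c[2])/r[2]
def proj(n,P):
    K,R,t,_=cam(n); q=K@(R@np.array(P)+t); return q[:2]/q[2]
E
python3 - <<'E'
from h import *
for n in("scene","top"):
    im,d=grab_frame(n); cv2.imwrite(f"pics/{n}0.png",im[:,:,::-1]); np.save(n+"0.npy",d); K,R,t,p=cam(n); print(n,p,-R.T@t)
s=state();print(s)
E
```

```text
scene {'fovy': 50.99557521021629, 'cx': 316.39592325188045, 'cy': 239.74363493738554, 'rvec': array([ 1.65231207,  1.58354482, -0.83687239]), 'tvec': array([-0.04142253, -0.24202281,  1.53178866])} [ 1.40933725 -0.03356212  0.6475411 ]
top {'fovy': 45.849260351577065, 'cx': 309.8729042999318, 'cy': 239.1020034333487, 'rvec': array([ 2.05559644, -2.16000726,  0.22870135]), 'tvec': array([0.0514152 , 0.57545882, 1.17304184])} [0.31393496 0.03079242 1.26898392]
{'time': 0.1, 'joint_pos': array([ 1.11798047e+00,  5.33215138e-02,  1.61416161e+00, -2.21971225e-05,
        1.47600654e+00, -1.19023266e-01]), 'joint_vel': array([-0.00076109, -0.00105906, -0.00341126,  0.00081616, -0.00010193,
       -0.00018475]), 'joint_efforts': array([ 1.38012783e-04, -3.94907105e+01, -3.71361351e+01, -7.80937648e-05,
        3.99779718e-03, -1.08001527e-05]), 'tool_pos': array([0.20453672, 0.58998277, 0.23016401]), 'tool_rot': array([-2.56916429e-04,  1.66121454e-01,  9.86104844e-01, -9.13112452e-04]), 'contact_force': array([-0.2064924 , -0.22195413,  0.31208434]), 'ft_torque': array([-0.01190851,  0.00576135,  0.02726379]), 'grasp_force': 0.0, 'gripper_width': 1.0031099223366642}
```

View pics/scene0.png

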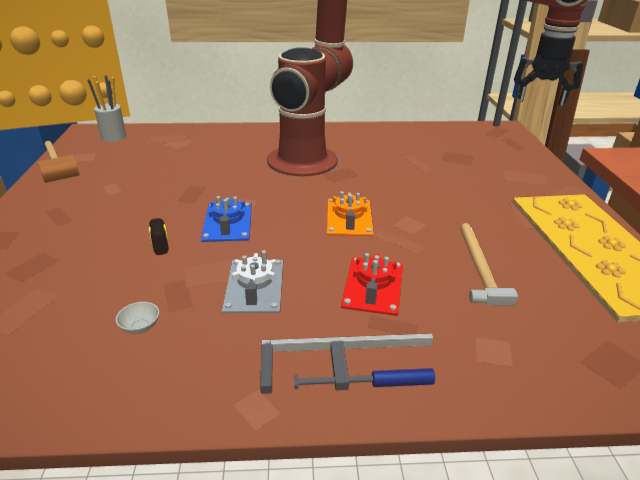

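View pics/top0.png

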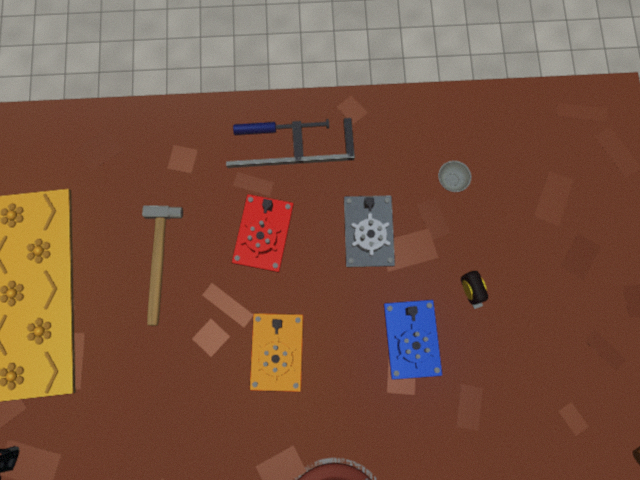

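Four look-alikes, by their pixels in the top view: grey (370,232), red (263,233), orange (277,353) and blue (413,340). Only the grey one, at scene (253,283), has a grey base with an aluminium wheel. Next I'll measure it and confirm it in an enlarged crop.

```bash
cat > m.py <<'E'
from h import *
im=cv2.imread("pics/top0.png"); d=np.load("top0.npy"); sc=cv2.imread("pics/scene0.png"); ds=np.load("scene0.npy")
def cloud(n,d,u0,u1,v0,v1):
    K,R,t,_=cam(n); u,v=np.meshgrid(np.arange(u0,u1),np.arange(v0,v1)); z=d[v0:v1,u0:u1]
    return ((np.stack([u,v,np.ones_like(u)],-1)@np.linalg.inv(K).T)*z[...,None]-t)@R
P=cloud("top",d,335,405,185,275); c=im[185:275,335:405].astype(int); sat=c.max(2)-c.min(2)
# plate by colour
m=((sat<28)&(c.max(2)>50)).astype(np.uint8); m=cv2.morphologyEx(m,cv2.MORPH_OPEN,np.ones((3,3)))
cn=max(cv2.findContours(m,0,2)[0],key=cv2.contourArea); r=cv2.minAreaRect(cn); b=cv2.boxPoints(r)+[335,185]
bw=np.array([ray("top",*q,0.008) for q in b]); print("plate corners",bw.round(4)); print("sides",np.linalg.norm(np.diff(bw,axis=0),axis=1), "ctr",bw.mean(0))
# wheel: bright pixels
w=((sat<28)&(c.max(2)>140)).astype(np.uint8); print(np.percentile(P[...,2][w>0],[10,50,90]))
w=max(cv2.findContours(w,0,2)[0],key=cv2.contourArea)
(q,rad)=cv2.minEnclosingCircle(w); q=np.array(q)+[335,185]; C=ray("top",*q,0.038); print("wheel",q,rad,C, "r",np.linalg.norm(ray("top",q[0]+rad,q[1],.038)-C))
# posts from depth, both views
Q=cloud("scene",ds,220,290,240,315)
for nm,X in(("top",P),("scene",Q)):
    X=X.reshape(-1,3); k=(np.hypot(*(X[:,:2]-C[:2]).T)<.05)&(X[:,2]>.042); X=X[k]
    o=np.argsort(-X[:,2])[:10]; print(nm,len(X)); print(X[o].round(3))
A=cv2.resize(im[185:275,335:405],(400,514),interpolation=2); B=cv2.resize(sc[240:315,220:290],(400,428),interpolation=2)
o=np.zeros((514,800,3),np.uint8); o[:,:400]=A; o[:428,400:]=B; cv2.imwrite("pics/crop1.png",o)
E
python3 m.py
```

```text
plate corners [[ 0.687  -0.06    0.008 ]
 [ 0.6851 -0.1725  0.008 ]
 [ 0.5189 -0.1643  0.008 ]
 [ 0.5208 -0.0549  0.008 ]]
sides [0.11253791 0.16643214 0.10949371] ctr [ 0.60294712 -0.11290916  0.008     ]
[0.03340046 0.03704257 0.04021032]
wheel [370.5 233.5] 21.272146224975586 [ 0.58857706 -0.11259403  0.038     ] r 0.047282805176423144
top 164
[[ 0.578 -0.09   0.073]
 [ 0.575 -0.09   0.07 ]
 [ 0.579 -0.092  0.07 ]
 [ 0.575 -0.094  0.069]
 [ 0.577 -0.09   0.069]
 [ 0.579 -0.095  0.068]
 [ 0.573 -0.088  0.066]
 [ 0.577 -0.095  0.066]
 [ 0.576 -0.088  0.066]
 [ 0.578 -0.088  0.066]]
scene 220
[[ 0.575 -0.096  0.069]
 [ 0.581 -0.096  0.069]
 [ 0.578 -0.092  0.069]
 [ 0.578 -0.098  0.069]
 [ 0.578 -0.096  0.069]
 [ 0.574 -0.093  0.069]
 [ 0.578 -0.09   0.068]
 [ 0.574 -0.091  0.068]
 [ 0.581 -0.09   0.068]
 [ 0.577 -0.094  0.068]]
```

View pics/crop1.png

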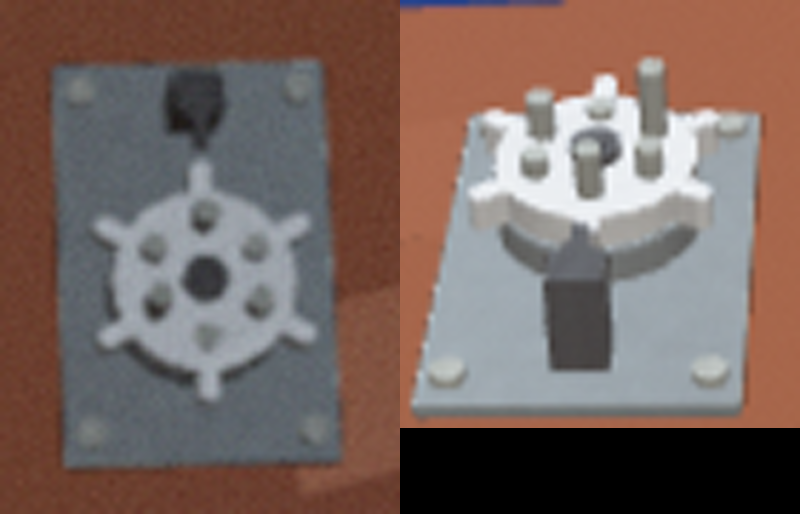

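The crop confirms the grey plate with the aluminium wheel:
- **Axis:** the plate and the wheel agree on about (0.588, -0.1125). The plate measures 166 x 111 mm and the wheel radius 47 mm, both as they should be.
- **Tallest post:** at crop (158,300), about (0.577, -0.093, 0.069) in both views. That is +120° from the pointer, so 4 clicks to go.

I'll push with shut fingers on the right (-y) side, along tool -x.

Emit:
jog_arm(
  targets=[
    [[-22.6,-24.7,0],[0,0,-1.1],0],
    [[-22.6,-24.7,0],[0,0,-1.1],0],
    [[-22.6,-24.7,0],[0,0,-1.1],0],
    [[-22.6,-24.7,0],[0,0,-1.1],0],
    [[-22.6,-24.7,0],[0,0,-1.1],0],
    [[-22.6,-24.7,0],[0,0,-1.1],0],
    [[-22.6,-24.7,0],[0,0,-1.1],0],
    [[-22.6,-24.7,0],[0,0,-1.1],0],
  ],
)

```text
time: 1.1
tool_pos: [0.403, 0.1294, 0.2311]
tool_rot: [0.0, 0.09, 0.996, 0.0]
contact_force: [0.9, -0.1, 0.6]
gripper_width: -0.001
grasp_force: 0.0
```

```bash
cat > st.py <<'E'
import sys
from h import *
from scipy.spatial.transform import Rotation as Ro
A=np.array([.588,-.1125]); a=np.radians(259.9); rd=np.array([np.cos(a),np.sin(a)]); tg=np.array([-rd[1],rd[0]])
s=state(); p=s["tool_pos"]; R=Ro.from_quat(np.roll(s["tool_rot"],-1)).as_matrix()
print("t",s["time"],"p",p.round(4),"xdir",np.degrees(np.arctan2(R[1,0],R[0,0])).round(1),"z",R[:,2].round(3),"F",s["contact_force"].round(1),"D,S",((p[:2]-A)@rd).round(4),((p[:2]-A)@tg).round(4))
D,S,Z=map(float,sys.argv[1:4]); g=np.r_[A+D*rd+S*tg,Z]; print("units",(R.T@(g-p)/.025).round(2))
E
python3 st.py .075 -.04 .12
```

```text
t 1.1 p [0.403  0.1294 0.2311] xdir 169.7 z [ 0.  0. -1.] F [ 0.9 -0.1  0.6] D,S -0.2057 -0.2246
units [ -7.42 -11.2    4.44]
```

Emit:
jog_arm(
  targets=[
    [[-7.4,-11.2,0],[0,0,0],0],
    [[-7.4,-11.2,0],[0,0,0],0],
    [[-7.4,-11.2,0],[0,0,0],0],
    [[-7.4,-11.2,0],[0,0,0],0],
    [[-7.4,-11.2,0],[0,0,0],0],
    [[-7.4,-11.2,4.4],[0,0,0],0],
    [[-7.4,-11.2,4.4],[0,0,0],0],
    [[-7.4,-11.2,4.4],[0,0,0],0],
  ],
)

```text
time: 2.1
tool_pos: [0.531, -0.176, 0.1158]
tool_rot: [-0.005, 0.091, 0.996, 0.002]
contact_force: [0.3, -0.0, 1.0]
gripper_width: 0.004
grasp_force: 0.0
```

```bash
python3 st.py .075 -.04 .027
python3 - <<'E'
from h import *
im,d=grab_frame("scene"); cv2.imwrite("pics/s1.png",cv2.resize(im[120:320,160:400,::-1],(720,600),interpolation=2))
E
```

```text
t 2.1 p [ 0.531  -0.176   0.1158] xdir 169.6 z [-0.01   0.005 -1.   ] F [ 0.3 -0.   1. ] D,S 0.0726 -0.045
units [-0.24 -0.11  3.55]
```

View pics/s1.png

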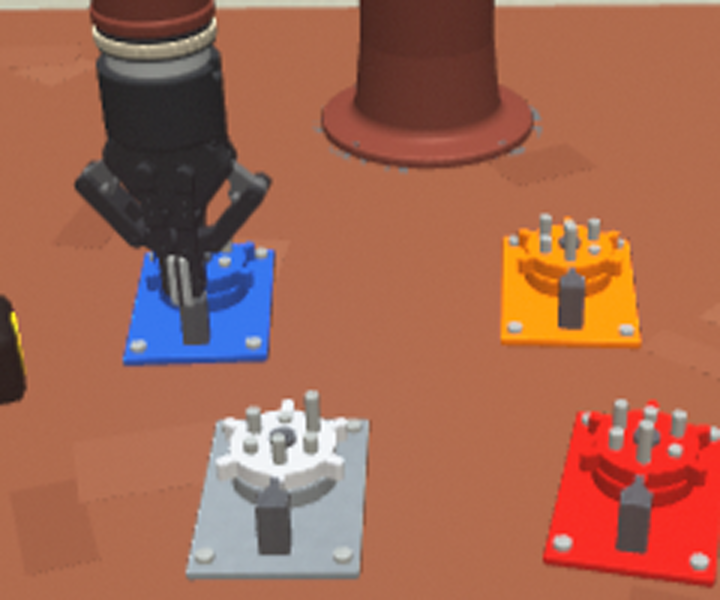

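The gripper's tip is shut behind the wheel, and the linkage widens only about 50 mm above the tips. I'll tilt the tool 12° so it leans away from the posts, then descend outside the wheel.

Emit:
jog_arm(
  targets=[
    [[-0.2,-0.1,0],[-1.5,0,0],0],
    [[-0.2,-0.1,0],[-1.5,0,0],0],
    [[-0.2,-0.1,1.8],[-1.5,0,0],0],
    [[-0.2,-0.1,3.0],[-1.5,0,0],0],
    [[-0.2,-0.1,3.65],[-1.5,0,0],0],
    [[-0.2,-0.1,3.65],[-1.5,0,0],0],
    [[-0.2,-0.1,3.65],[-1.5,0,0],0],
  ],
)

```text
time: 3.02
tool_pos: [0.5404, -0.1811, 0.032]
tool_rot: [0.011, 0.089, 0.991, 0.103]
contact_force: [-0.2, 0.8, 0.5]
gripper_width: -0.002
grasp_force: 0.0
```

```bash
python3 st.py .052 -.04 .024;python3 st.py .052 .003 .024
```

```text
t 3.025 p [ 0.5404 -0.1811  0.032 ] xdir 169.7 z [ 0.04   0.203 -0.978] F [-0.2  0.8  0.5] D,S 0.0759 -0.0348
units [0.21 0.87 0.51]
t 3.025 p [ 0.5404 -0.1811  0.032 ] xdir 169.7 z [ 0.04   0.203 -0.978] F [-0.2  0.8  0.5] D,S 0.0759 -0.0348
units [-1.51  0.87  0.52]
```

Emit:
jog_arm(
  targets=[
    [[0.25,0,0.3],[0,0,0],0],
    [[0.25,-0.1,0.35],[0,0,0],0],
    [[0.25,0.4,0.45],[0,0,0],0],
    [[0.25,0.85,0.5],[0,0,0],0],
    [[0.25,0.85,0.5],[0,0,0],0],
  ],
)

```text
time: 3.65
tool_pos: [0.5374, -0.1554, 0.0224]
tool_rot: [0.009, 0.089, 0.991, 0.104]
contact_force: [-1.5, -0.9, -0.6]
gripper_width: -0.001
grasp_force: 0.0
```

```bash
python3 st.py .052 .003 .024
```

```text
t 3.65 p [ 0.5374 -0.1554  0.0224] xdir 169.8 z [ 0.037  0.205 -0.978] F [-1.5 -0.9 -0.6] D,S 0.0511 -0.0423
units [-1.81 -0.02 -0.07]
```

No contact so far. First push, in small steps.

Emit:
jog_arm(
  targets=[
    [[-0.25,0,0],[0,0,0],0],
    [[-0.5,0,0],[0,0,0],0],
    [[-0.75,0,0],[0,0,0],0],
    [[-1.0,0,0],[0,0,0],0],
    [[-1.25,0,0],[0,0,0],0],
    [[-1.5,0,0],[0,0,0],0],
    [[-1.8,0,0],[0,0,0],0],
    [[-1.8,0,0],[0,0,0],0],
  ],
)

```text
time: 4.65
tool_pos: [0.5823, -0.1643, 0.0225]
tool_rot: [0.01, 0.089, 0.99, 0.104]
contact_force: [0.0, -0.3, -0.4]
gripper_width: 0.001
grasp_force: 0.0
```

```bash
python3 st.py .075 .003 .028
cat > look.py <<'E'
from h import *
import sys
C=np.array([.588,-.1125])
for n,(u0,u1,v0,v1) in {"scene":(220,290,240,315),"top":(335,405,185,275)}.items():
    im,d=grab_frame(n); K,R,t,_=cam(n); u,v=np.meshgrid(np.arange(u0,u1),np.arange(v0,v1)); z=d[v0:v1,u0:u1]
    X=((np.stack([u,v,np.ones_like(u)],-1)@np.linalg.inv(K).T)*z[...,None]-t)@R; X=X.reshape(-1,3)
    r=np.hypot(*(X[:,:2]-C).T); X=X[(r<.034)&(X[:,2]>.063)&(X[:,2]<.075)]
    if len(X): m=np.median(X,0); print(n,len(X),m.round(3),"tall post angle from pointer",np.degrees(np.arctan2(*(m[:2]-C)[::-1])).round(1)+2.3,"r",np.hypot(*(m[:2]-C)).round(3))
    cv2.imwrite(f"pics/{n}_{sys.argv[1]}.png",im[:,:,::-1])
E
python3 look.py a
```

```text
t 4.65 p [ 0.5823 -0.1643  0.0225] xdir 169.7 z [ 0.038  0.205 -0.978] F [ 0.  -0.3 -0.4] D,S 0.052 0.0035
units [ 0.02 -0.85 -0.41]
scene 19 [ 0.566 -0.113  0.067] tall post angle from pointer -176.39999999999998 r 0.022
top 18 [ 0.564 -0.111  0.068] tall post angle from pointer 177.9 r 0.024
```

One click is done: the post is now at 180°. Back out, return, and push again.

Emit:
jog_arm(
  targets=[
    [[0,-0.9,-0.2],[0,0,0],0],
    [[0,-0.9,-0.2],[0,0,0],0],
    [[0.9,-0.9,-0.2],[0,0,0],0],
    [[1.8,-0.9,-0.2],[0,0,0],0],
    [[1.8,-0.9,-0.2],[0,0,0],0],
    [[1.8,-0.4,-0.1],[0,0,0],0],
    [[1.8,0,0],[0,0,0],0],
    [[1.8,0,0],[0,0,0],0],
  ],
)

```text
time: 5.75
tool_pos: [0.5376, -0.1554, 0.0222]
tool_rot: [0.009, 0.089, 0.991, 0.104]
contact_force: [-0.6, -0.2, 0.5]
gripper_width: 0.004
grasp_force: 0.0
```

Emit:
jog_arm(
  targets=[
    [[-0.25,0,0],[0,0,0],0],
    [[-0.5,0,0],[0,0,0],0],
    [[-0.75,0,0],[0,0,0],0],
    [[-1.0,0,0],[0,0,0],0],
    [[-1.25,0,0],[0,0,0],0],
    [[-1.5,0,0],[0,0,0],0],
    [[-1.8,0,0],[0,0,0],0],
    [[-1.8,0,0],[0,0,0],0],
  ],
)

```text
time: 6.75
tool_pos: [0.5823, -0.1643, 0.0225]
tool_rot: [0.01, 0.089, 0.99, 0.104]
contact_force: [-0.5, 1.0, 0.2]
gripper_width: -0.003
grasp_force: 0.0
```

```bash
python3 st.py .075 .003 .028; python3 look.py b
```

```text
t 6.75 p [ 0.5823 -0.1643  0.0225] xdir 169.7 z [ 0.038  0.205 -0.978] F [-0.5  1.   0.2] D,S 0.052 0.0035
units [ 0.02 -0.85 -0.41]
scene 19 [ 0.578 -0.132  0.067] tall post angle from pointer -113.5 r 0.022
top 18 [ 0.575 -0.129  0.068] tall post angle from pointer -124.5 r 0.021
```

Two clicks are done: the post is at -120°. Repeat for the third.

Emit:
jog_arm(
  targets=[
    [[0,-0.9,-0.2],[0,0,0],0],
    [[0,-0.9,-0.2],[0,0,0],0],
    [[0.9,-0.9,-0.2],[0,0,0],0],
    [[1.8,-0.9,-0.2],[0,0,0],0],
    [[1.8,-0.9,-0.2],[0,0,0],0],
    [[1.8,-0.4,-0.1],[0,0,0],0],
    [[1.8,0,0],[0,0,0],0],
    [[1.8,0,0],[0,0,0],0],
  ],
)

```text
time: 7.85
tool_pos: [0.5376, -0.1554, 0.0222]
tool_rot: [0.009, 0.089, 0.991, 0.104]
contact_force: [0.6, 0.4, -0.4]
gripper_width: -0.001
grasp_force: 0.0
```

Emit:
jog_arm(
  targets=[
    [[-0.25,0,0],[0,0,0],0],
    [[-0.5,0,0],[0,0,0],0],
    [[-0.75,0,0],[0,0,0],0],
    [[-1.0,0,0],[0,0,0],0],
    [[-1.25,0,0],[0,0,0],0],
    [[-1.5,0,0],[0,0,0],0],
    [[-1.8,0,0],[0,0,0],0],
    [[-1.8,0,0],[0,0,0],0],
  ],
)

```text
time: 8.85
tool_pos: [0.5823, -0.1643, 0.0225]
tool_rot: [0.01, 0.089, 0.99, 0.104]
contact_force: [0.6, -0.6, -0.6]
gripper_width: -0.002
grasp_force: 0.0
```

```bash
python3 st.py .075 .003 .028; python3 look.py c
```

```text
t 8.85 p [ 0.5823 -0.1643  0.0225] xdir 169.7 z [ 0.038  0.205 -0.978] F [ 0.6 -0.6 -0.6] D,S 0.052 0.0035
units [ 0.02 -0.85 -0.41]
scene 20 [ 0.601 -0.135  0.067] tall post angle from pointer -56.5 r 0.026
top 4 [ 0.585 -0.127  0.064] tall post angle from pointer -97.7 r 0.015
```

Three clicks are done: the post is at -57° in the scene view, and the gripper hides the top view. Now the last click, then back out.

Emit:
jog_arm(
  targets=[
    [[0,-0.9,-0.2],[0,0,0],0],
    [[0,-0.9,-0.2],[0,0,0],0],
    [[0.9,-0.9,-0.2],[0,0,0],0],
    [[1.8,-0.9,-0.2],[0,0,0],0],
    [[1.8,-0.9,-0.2],[0,0,0],0],
    [[1.8,-0.4,-0.1],[0,0,0],0],
    [[1.8,0,0],[0,0,0],0],
    [[1.8,0,0],[0,0,0],0],
  ],
)

```text
time: 9.95
tool_pos: [0.5376, -0.1554, 0.0222]
tool_rot: [0.009, 0.089, 0.991, 0.104]
contact_force: [-0.4, -0.5, -0.3]
gripper_width: -0.002
grasp_force: 0.0
```

Emit:
jog_arm(
  targets=[
    [[-0.25,0,0],[0,0,0],0],
    [[-0.5,0,0],[0,0,0],0],
    [[-0.75,0,0],[0,0,0],0],
    [[-1.0,0,0],[0,0,0],0],
    [[-1.25,0,0],[0,0,0],0],
    [[-1.5,0,0],[0,0,0],0],
    [[-1.8,0,0],[0,0,0],0],
    [[-1.8,0,0],[0,0,0],0],
  ],
)

```text
time: 10.95
tool_pos: [0.5823, -0.1643, 0.0225]
tool_rot: [0.01, 0.089, 0.99, 0.104]
contact_force: [-1.2, 0.5, -0.4]
gripper_width: 0.0
grasp_force: 0.0
```

Emit:
jog_arm(
  targets=[
    [[0,-0.9,-0.2],[0,0,0],0],
    [[0,-0.9,-0.2],[0,0,0],0],
    [[0,-1.6,-0.4],[0,0,0],0],
    [[0,-1.6,-2.4],[0,0,0],0],
    [[0,-1.6,-4.4],[0,0,0],0],
    [[0,-1.6,-4.4],[0,0,0],0],
    [[0,-1.6,-4.4],[0,0,0],0],
  ],
)

```text
time: 11.82
tool_pos: [0.5699, -0.226, 0.1213]
tool_rot: [0.009, 0.09, 0.99, 0.104]
contact_force: [-0.5, 0.9, -0.2]
gripper_width: -0.0
grasp_force: 0.0
```

```bash
python3 st.py .075 .003 .028; python3 look.py d
python3 - <<'E'
import cv2,numpy as np
a=cv2.imread("pics/scene_d.png")[230:320,200:300]; b=cv2.imread("pics/top_d.png")[185:275,320:420]
cv2.imwrite("pics/d2.png",cv2.resize(np.hstack([b,a]),(800,360),interpolation=2))
E
```

```text
t 11.825 p [ 0.5699 -0.226   0.1213] xdir 169.6 z [ 0.037  0.204 -0.978] F [-0.5  0.9 -0.2] D,S 0.1149 0.0021
units [-0.03  0.79  3.98]
scene 21 [ 0.611 -0.114  0.067] tall post angle from pointer -2.3 r 0.024
top 17 [ 0.611 -0.112  0.068] tall post angle from pointer 2.8 r 0.023
```

View pics/d2.png

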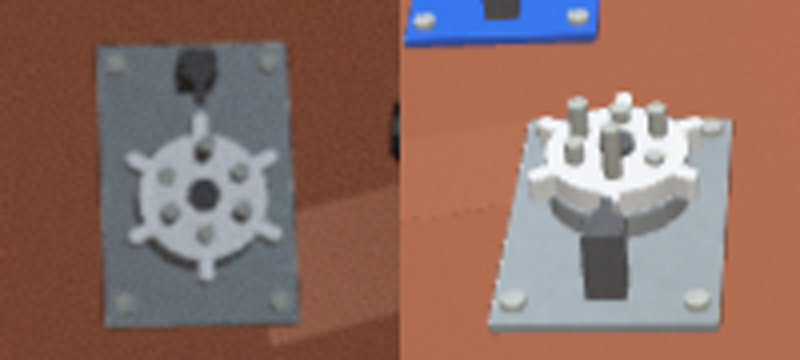

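View pics/top_d.png

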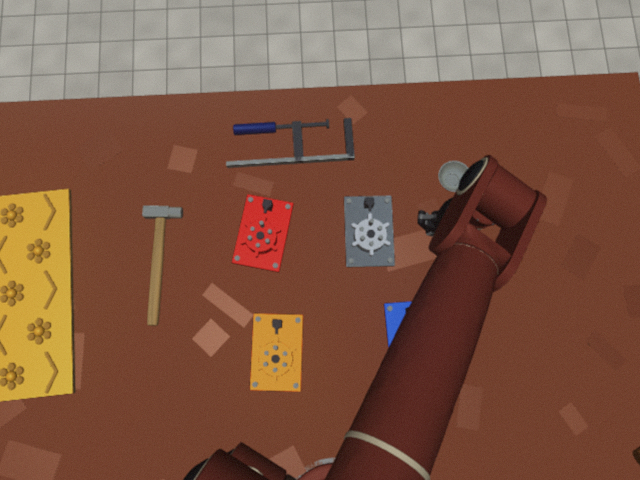

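The tallest post is in line with the pointer: -2.3° in the scene view and +2.8° in the top view. The arm is clear. The hammer, clamp and bowl are where they were, and the tape is hidden under the arm, which never came near it.

```bash
python3 -c "
from plant import *
print(job_done())"
```

```text
the job is handed in; nothing more can be done
None
```

The wheel was turned four clicks anticlockwise; the tallest post measured within 3° of the pointer in both views, and the job was handed in at about 12 s with the arm clear, though no verdict came back.

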